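Shim the tilting carving stand level and lock it

TASK

The hinged board of the little carving stand droops at its free edge. Push the wooden wedge, thin end first, in under that edge until the bubble of the spirit level on the board rests between its two black lines, let go, and then press the stand's raised locking lever fully down. Leave the wedge carrying the board with the bubble centred, and do not disturb the small wooden block lying beside it.

Things in the scene. Friction and masses are not known exactly. Their poses are not given: they have to be found in the camera images.
- stand: Wooden tilting stand, fixed; origin under mid hinge line, 0 to 5 mm above the bench. x is level, from the hinge (nearer the robot) to the board's free edge, y left, z up. Hinge axis along y at x = 0, z = 16 mm. Back beam: x -32 to -6, y +-65, z up to 30. Side bearers, up to z = 8 mm, at y = +-53 to +-65, to x = 86, leave a 106 mm wide channel for the wedge.
- board: Pale wooden board, 130 x 130 mm, 14 mm thick, 0.6 kg with the level, hinged at the back beam, swinging freely up and down. Origin on the hinge axis at mid width, on the underside; x to the free edge, y left, z out of the top. Unsupported, the free edge droops by 0.085 rad (11 mm). Piled wood and tools lie right of the stand and beyond it: cross them 0.4 m up.
- edge_mid (a point): Middle of the board's free edge, on its underside, 130 mm from the hinge: 5 to 10 mm above the bench when drooping, 16 to 21 mm when the board is level.
- wedge: Wooden wedge lying loose on the bench beyond the free edge, thin end to the stand: 110 long, 60 wide, 3 mm thick at the thin end, 30 at the heel (1 in 4), 0.12 kg. Origin: centre of the underside; x from thin end (-55 mm) to heel face (+55 mm), z up. The thin end starts 5 to 45 mm from the edge. Takes a few newtons to push, stays where left; holds the board level when 50 to 75 mm in.
- vial_mid (a point): Middle of the vial of the wooden spirit level fixed on the left half of the board, along the slope. Axes as the board's, x along the vial. Two black lines ring the vial 13 mm either side of the middle. The level's housing, 24 mm high, covers x = 13 to 123, y = 15 to 45 mm of the board.
- bubble_mid (a point): Middle of the white bubble, 16 mm long, in the yellow-green vial. It floats to the higher end: its offset from vial_mid along the vial is 500 mm times the tilt in rad, at most 25 mm; negative x (hinge side) while the free edge is low. It settles in about a second. Each further mm of wedge moves it about 1 mm.
- lever (a joint): Angle of the steel locking lever with a dark wooden ball, rad: 0 raised (0.95 above level), 0.95 fully down (level); starts at 0 to 0.25. Axis along the stand's y at x = -18, y = -35, z = 50 mm of the stand. It points to the free edge, stays where left, and takes 1 to 2 N at the ball.
- lever_tip (a point): Centre of the lever's ball, 20 mm across, 78 mm from the lever's axis.
- block_2: Bystander: small sawn wooden block by the wedge, 27 x 54 x 27 mm, origin under its centre.

How it is judged (in metres and radians):
On the way, in this order (a step that is already met when the one before it is completed fails the run):
1. the wedge carries the board, the bubble is centred and the wedge and board are let go (x of bubble_mid in the frame of vial_mid between -0.005 and 0.005 m and contact force between wedge and board above 0.3 N and contact force between the fingers and wedge below 0.2 N and contact force between the fingers and board below 0.2 N), for 0.5 s.
2. the locking lever is fully down (value of joint lever above 0.87 rad), for 0.2 s.
At the end, for the whole second after the job is handed in: The wedge is under the board and carries it, at rest; the middle of the bubble is within 5 mm of the middle of the vial (the whole bubble between the two lines); the lever is down to within 0.08 rad of its stop; nothing is touched (x of bubble_mid in the frame of vial_mid between -0.005 and 0.005 m and contact force between wedge and board above 0.3 N and value of joint lever above 0.87 rad and linear speed of wedge below 0.01 m/s).
It fails at once if the small wooden block is pushed more than 30 mm away (distance of block_2 from where it was at the start of the episode above 0.03 m).
It also fails if it takes over 64 s, if anything falls off the work surface, if the arm or the gripper's body presses on something with over 40 N, if the wrist force passes 120 N, or if a joint passes its speed limit or range.

ROBOT

A 6-joint arm with a two-finger parallel gripper is mounted at the origin on the work surface; the furniture and walls round the work are solid. World frame = base frame: x ahead of the robot, y to its left, z up, the work surface at z = 0. Lengths are in mm, angles in degrees, forces in N, time in s.
With the tool pointing down it reaches from about 300 to 825 mm from the base axis. Payload 5.4 kg.
Tool frame: the origin (TCP) lies midway between the tips of the shut fingers; the grasp point (between the pads) lies 19 mm behind it (grip_point_offset is the distance from the TCP to the grasp point, in mm); y points along the fingers, x is the direction in which the jaws open and shut, and the axes are right-handed (so a half turn about y gives the same grasp; the last joint's range is limited). The gripper opens to 92 mm and grips with 3 to 60 N. Pads are 20 mm wide; open, the fingers measure 128 mm over their backs; the gripper's body (75 mm by 189 mm) begins 69 mm behind the grasp point.
Start: joints at [-12.038, 9.076, 91.501, -0, 79.423, -12.038], TCP at [574.984, -0.018, 214.601] pointing down, gripper open.
Joint ranges: [-166.64, 166.64], [-54.1, 131.32], [10.49, 154.53], [-73.88, 253.88], [9.74, 151.15], [-171.62, 171.62]. Speed limits (degrees/s): [147.25, 147.25, 180, 180, 180, 180].

INTERFACE

Orientations are given as a 3x3 rotation matrix whose columns are the frame's x, y, z axes.
In Python, from cell import * gives the robot as it stands. The module is installed in compiled form; this text tells all that it offers.
- The arm moves only by the tool jog_arm, never from a script. Its argument "deltas" is a list of rows, each a list of 7 numbers: the shift along the tool's x, y, z in units of 25 mm (1.0 is 25 mm), then the turn, a rotation vector about the tool's x, y, z in units of 5 degrees (1.0 is 5 degrees), then the finger opening in mm, from 0 to 91.9. A call has 1 to 8 rows; each row shifts and turns the commanded pose from where the row before left it, along the tool's axes as they then stand; what a row does not reach is not made up. A row lasts 1/12 s, in which the tool goes at most 41.7 mm and 7.16 degrees, less where a joint would pass 70% of its speed; a pose out of reach is approached as far as the arm can. A call is refused whole if a number of a shift passes 1 or a number of a turn 1, either way. A call with a gripper value outside its range is refused whole. The fingers move at their own pace and stop on an object; "force" is the grip in N (left out, the last holds). Time passes only in rows, so rows that do not move let the fingers close. It gives the time, the measured TCP pose, the force and the opening at its end, in the units of the state.
- sense(): the state, without advancing time (a new reading comes with each control period).
- capture(name): name is "scene" or "side" or "wrist"; returns the picture (420x560x3 uint8, red, green, blue); there is no depth.
- camera_params(name): a dict with "K" (3x3 intrinsics, pixels), "extrinsics" (4x4, takes a point from world to camera coordinates). Camera axes: x right, y down, z forward; pixel columns grow to the right and rows downward; lengths in mm; the calibration is good to about 2 mm. A picture is of the moment at which its call begins: read the wrist's pose just before it. camera_params takes no time and is no camera call; for the wrist camera it gives the pose at the moment of the call.
- finish_job(): hands the job in, once; it reports no verdict.
Trained networks look in the newest picture that a camera, given by its name, has taken for a name from the list of things; names that differ only in an ending like _2 or _b are one class to them, and where a whole thing is asked for, a point or a joint stands for the part that bears it (a point fixed in the world has none). Each returns a list of dicts, best first, with "conf" (0 to 1); they miss things now and then, are a little off and sometimes report something else, mostly with a low value. They report only what shows in the picture. A call takes as long as a camera call.
- outline_of(camera, label): "region" (420x560 bool, what is visible of it) and "position" ([column, row] in pixels, amid what is visible of it).
The state is a dict: "clock": time; "qpos": joint angles; "joint_velocities": joint speeds; "joint_efforts": joint torques, N m; "tool_pos": TCP position; "eef_rot": TCP orientation; "force": force on the tool from outside, world axes, zero at the start; "moment": the same for the moment, N m; "finger_gap": opening from 0.0 (shut) to 1.0 (fully open).
Only numpy, scipy, OpenCV 4.12 (cv2) and the standard library are available. Lean on these libraries where they do the work, as an engineer would, in place of code of your own. Each camera call takes 0.05 s, during which the arm holds its last target.

## Working session

There is one attempt and no reset: what is moved stays moved. The work goes in short steps, Python scripts to look and compute and a tool call to move; the robot and the scene stay as the last step left them, time stands still between calls to the robot, and variables do not carry over. Pictures are saved under pics/ and viewed, and the job is handed in when it is done.

Besides the shell and the picture viewer there is one more tool, called after "Call:" by a JSON object that holds its "method" and its "body", one argument or row to a line. jog_arm: Moves the arm, as the interface text tells. Its arguments: {"type":"object","properties":{"deltas":{"type":"array","items":{"type":"array","items":{"type":"number"}}},"force":{"type":"number"}},"required":["deltas"]}

```bash
mkdir -p pics
python3 - <<'E'
from cell import *
import cv2,numpy as np
s=sense();print(s)
for c in ["scene","side","wrist"]:
    im=capture(c);cv2.imwrite(f"pics/{c}0.png",im[:,:,::-1])
    p=camera_params(c);print(c,np.round(p["K"],1).tolist(),np.round(p["extrinsics"],3).tolist())
    for l in ["stand","board","edge_mid","wedge","vial_mid","bubble_mid","lever","lever_tip","block_2"]:
        try: print(l,[(round(float(r["conf"]),2),np.round(r["position"],1).tolist(),int(r["region"].sum())) for r in outline_of(c,l)[:3]])
        except Exception as e: print(l,e)
print(sense()["clock"])
E
```

```text
{'clock': 0.0, 'qpos': array([-1.20375811e+01,  9.11307115e+00,  9.15719245e+01, -1.44956252e-03,
        7.94206268e+01, -1.20377117e+01]), 'joint_velocities': array([-0.08148591, -0.02797249,  0.1538375 , -0.05037521,  0.09411742,
        0.0182096 ]), 'joint_efforts': array([ 4.79022274e-04, -3.85570908e+01, -3.22103977e+01,  7.00944406e-02,
        3.78346047e-02, -1.56143192e-04]), 'tool_pos': array([5.74383590e+02, 1.04741997e-01, 2.13616951e+02]), 'eef_rot': array([[ 9.99998365e-01, -1.80810931e-03, -6.62194549e-06],
       [ 7.27312308e-06,  3.60136482e-04,  9.99999935e-01],
       [-1.80810681e-03, -9.99998301e-01,  3.60149044e-04]]), 'force': array([0.22029105, 0.23437622, 0.14964102]), 'moment': array([ 0.00786279, -0.01099879,  0.00231979]), 'finger_gap': 0.9948315850633248}
scene [[464.3, 0.0, 283.1], [0.0, 464.3, 211.6], [0.0, 0.0, 1.0]] [[-0.579, -0.815, -0.017, 526.759], [-0.512, 0.38, -0.77, 128.021], [0.635, -0.437, -0.637, 827.531], [0.0, 0.0, 0.0, 1.0]]
stand [(0.97, [339.4, 237.3], 4874)]
board [(0.82, [326.2, 237.6], 3270), (0.6, [338.6, 238.1], 4920)]
edge_mid 
[... 433 characters left out ...]
 [0.0, 0.0, 0.0, 1.0]]
stand [(0.89, [353.1, 239.4], 4450)]
board [(0.86, [336.2, 240.4], 2901)]
edge_mid [(0.72, [336.8, 242.3], 2853), (0.17, [259.5, 253.9], 1415)]
wedge [(0.85, [263.3, 254.4], 1544)]
vial_mid [(0.74, [339.8, 241.1], 2978)]
bubble_mid []
lever [(0.5, [356.5, 197.7], 199)]
lever_tip [(0.78, [363.1, 193.4], 223)]
block_2 [(0.64, [225.1, 285.4], 490)]
wrist [[299.2, 0.0, 282.8], [0.0, 299.2, 204.6], [0.0, 0.0, 1.0]] [[1.0, -0.0, -0.0, -574.44], [0.0, -0.957, 0.289, -31.85], [-0.0, -0.289, -0.957, 392.755], [0.0, 0.0, 0.0, 1.0]]
stand [(0.72, [51.0, 7.6], 694)]
board []
edge_mid []
wedge [(0.38, [52.1, 7.4], 710)]
vial_mid []
bubble_mid []
lever []
lever_tip []
block_2 []
1.5
```

View images.

Run:
```python
import cv2
for c in ["scene","side"]:
    im=cv2.imread(f"pics/{c}0.png");cv2.imwrite(f"pics/{c}0z.png",cv2.resize(im[150:330,170:430],None,fx=3,fy=3,interpolation=cv2.INTER_CUBIC))
```

```text
(no output)
```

View pics/scene0.png

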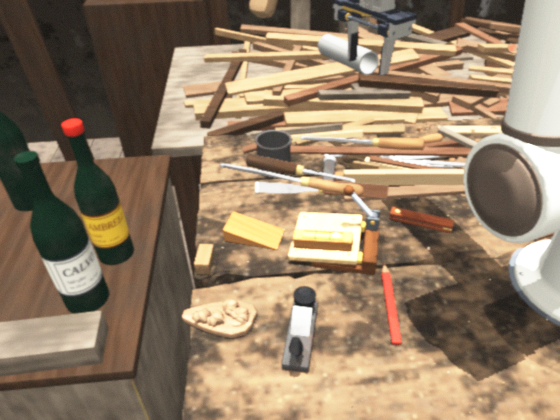

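View pics/side0.png

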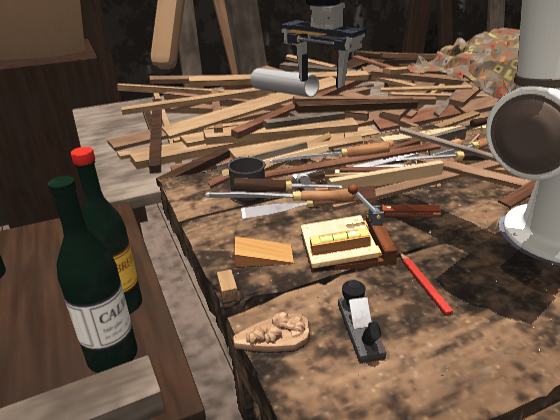

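View pics/wrist0.png

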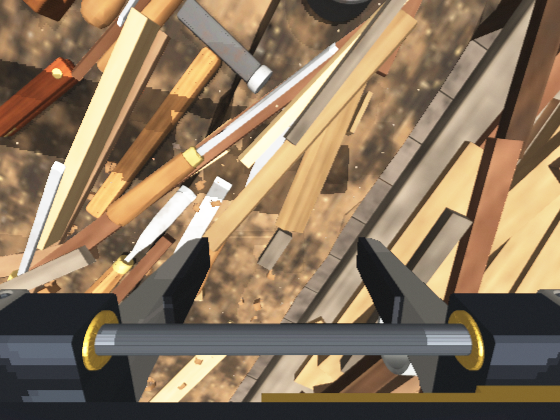

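View pics/scene0z.png

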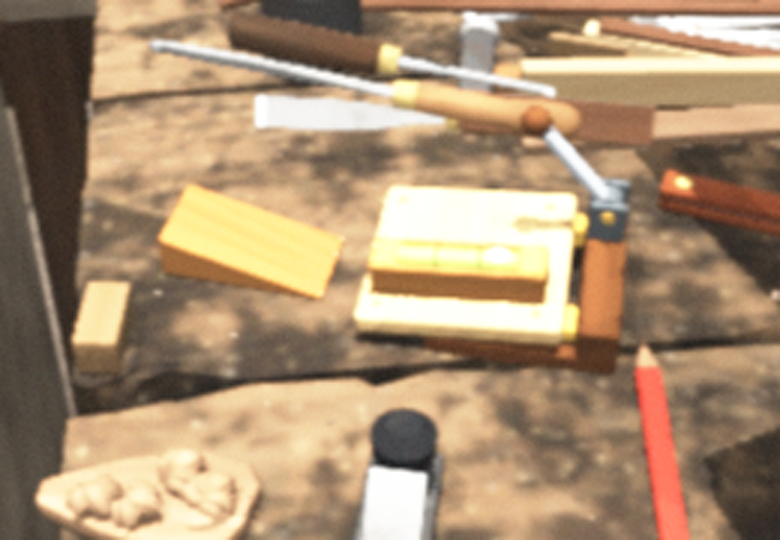

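View pics/side0z.png

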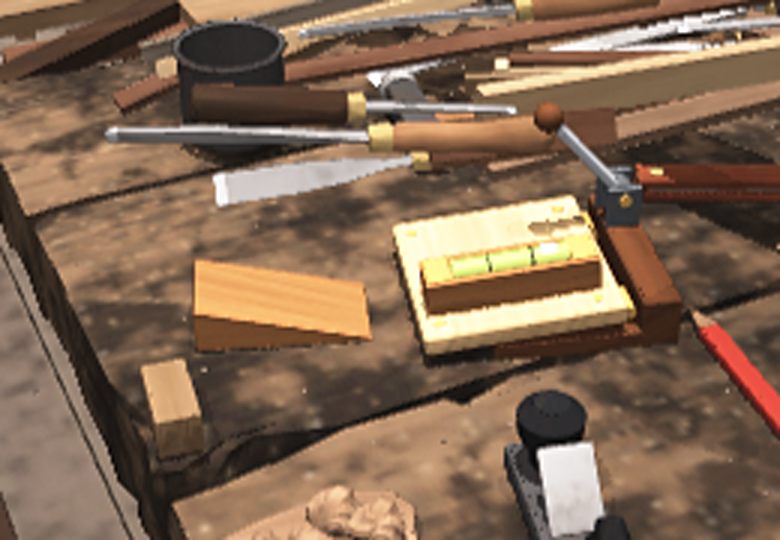

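```bash
cat > h.py <<'E'
from cell import *
import cv2,numpy as np
def proj(cam,P):
    p=camera_params(cam);E=np.array(p["extrinsics"]);K=np.array(p["K"])
    c=E[:3,:3]@np.atleast_2d(P).T+E[:3,3:];q=K@c;return (q[:2]/q[2]).T
def onplane(cam,px,z):
    p=camera_params(cam);E=np.array(p["extrinsics"]);K=np.array(p["K"])
    R=E[:3,:3];C=-R.T@E[:3,3];d=R.T@np.linalg.inv(K)@np.r_[px,1];return C+d*(z-C[2])/d[2]
def tri(obs):
    A=[];b=[]
    for cam,px in obs:
        p=camera_params(cam);E=np.array(p["extrinsics"]);K=np.array(p["K"])
        R=E[:3,:3];C=-R.T@E[:3,3];d=R.T@np.linalg.inv(K)@np.r_[px,1];d/=np.linalg.norm(d)
        M=np.eye(3)-np.outer(d,d);A.append(M);b.append(M@C)
    return np.linalg.lstsq(np.vstack(A),np.hstack(b),rcond=None)[0]
E
python3 - <<'E'
from h import *
for c,l in (("scene","wedge"),("side","wedge"),("scene","block_2"),("side","block_2"),("scene","board"),("side","board"),("scene","lever_tip"),("side","lever_tip")):
    capture(c);r=outline_of(c,l)[0]
    m=r["region"].astype(np.uint8)
    cs,_=cv2.findContours(m,cv2.RETR_EXTERNAL,cv2.CHAIN_APPROX_NONE);k=max(cs,key=cv2.contourArea)
    a=cv2.approxPolyDP(cv2.convexHull(k),3,True)[:,0]
    print(c,l,r["position"],[(q.tolist(),np.round(onplane(c,q,10)[:2]).tolist()) for q in a])
E
```

```text
scene wedge [253.4, 231.4] [([223, 228], [498.0, 442.0]), ([236, 212], [526.0, 395.0]), ([281, 228], [428.0, 348.0]), ([283, 233], [413.0, 353.0]), ([274, 249], [386.0, 393.0]), ([225, 240], [464.0, 457.0])]
side wedge [259.6, 253.0] [([236, 238], [527.0, 389.0]), ([287, 244], [430.0, 349.0]), ([292, 261], [390.0, 388.0]), ([236, 265], [469.0, 456.0])]
scene block_2 [207.1, 259.8] [([211, 244], [470.0, 485.0]), ([214, 258], [433.0, 499.0]), ([210, 270], [410.0, 520.0]), ([197, 273], [418.0, 542.0]), ([194, 263], [444.0, 535.0]), ([199, 246], [479.0, 506.0])]
side block_2 [227.9, 285.8] [([230, 271], [467.0, 476.0]), ([237, 299], [406.0, 527.0]), ([224, 302], [420.0, 545.0]), ([217, 275], [479.0, 498.0])]
scene board [327.1, 235.7] [([301, 214], [439.0, 288.0]), ([361, 216], [359.0, 192.0]), ([357, 262], [266.0, 289.0]), ([290, 259], [346.0, 384.0])]
side board [337.5, 239.3] [([361, 217], [357.0, 180.0]), ([378, 255], [265.0, 282.0]), ([312, 267], [349.0, 383.0]), ([301, 226], [443.0, 280.0])]
scene lever_tip [355.4, 200.0] [([344, 188], [454.0, 156.0]), ([352, 186], [449.0, 137.0]), ([377, 216], [340.0, 166.0]), ([368, 215], [353.0, 178.0])]
side lever_tip [359.1, 195.9] [([349, 185], [449.0, 69.0]), ([356, 185], [435.0, 60.0]), ([378, 211], [338.0, 138.0]), ([371, 212], [349.0, 150.0]), ([348, 191], [436.0, 96.0])]
```

```bash
cat >> h.py <<'E'
def rz(a): return np.array([[np.cos(a),-np.sin(a),0],[np.sin(a),np.cos(a),0],[0,0,1]])
def boardpt(s,P,t):
    x,y,z=P; return standpt(s,[x*np.cos(t)+z*np.sin(t),y,16-x*np.sin(t)+z*np.cos(t)])
def standpt(s,P): return rz(s[2]*1)@np.array(P,float)+[s[0],s[1],s[3]]
E
cat > fit.py <<'E'
from h import *
from scipy.optimize import least_squares
z=lambda u,v:(170+u/3,150+v/3)
W=[("scene",(190,186),(55,-30,30)),("scene",(161,241),(55,30,30)),("scene",(165,272),(55,30,0)),("scene",(343,238),(-55,-30,3)),("scene",(322,297),(-55,30,0)),
("side",(195,261),(55,-30,30)),("side",(195,318),(55,30,30)),("side",(197,350),(55,30,0)),("side",(366,284),(-55,-30,3)),("side",(371,338),(-55,30,0))]
off=dict(scene=0,side=2)
def f(p):
    r=[]
    for c,px,P in W: 
        q=rz(p[2])@np.array(P)+[p[0],p[1],0]; o=p[3:5] if c=="scene" else p[5:7]
        r+=list(proj(c,q)[0]-z(*px)+o)
    return np.r_[r,p[3:7]*0.7]
s=least_squares(f,[450,400,.7,0,0,0,0]);print("wedge",s.x,np.degrees(s.x[2]));print(np.round(s.fun,1))
B=[("scene",(388,187),(130,-65,14)),("scene",(357,328),(130,65,14)),("scene",(563,340),(0,65,14)),("scene",(577,195),(0,-65,14)),
("side",(395,222),(130,-65,14)),("side",(428,345),(130,65,14)),("side",(428,355),(130,65,0)),("side",(633,308),(0,65,14)),("side",(578,197),(0,-65,14))]
S=[("scene",(614,368),(-32,65,0)),("side",(681,290),(-32,65,30)),("side",(680,340),(-32,65,0))]
def g(p):
    r=[]
    for c,px,P in B: r+=list(proj(c,boardpt(p,P,0.085))[0]-z(*px)+(p[4:6] if c=="scene" else p[6:8]))
    for c,px,P in S: r+=list(proj(c,standpt(p,P))[0]-z(*px)+(p[4:6] if c=="scene" else p[6:8]))
    return np.r_[r,p[4:]*.7]
s=least_squares(g,[312,230,.87,2,0,0,0,0]);print("stand",s.x,np.degrees(s.x[2]));print(np.round(s.fun,1))
p=s.x
b=tri([("scene",z(536,118)),("side",z(548,116))]);print("ball",b, "in stand",rz(p[2]).T@(b-[p[0],p[1],p[3]]))
E
python3 fit.py
```

```text
wedge [ 4.51004263e+02  3.94807763e+02  7.08764329e-01 -1.20243507e-01
  7.92092602e-01  1.45677144e-01  6.91711192e-02] 40.609204715985655
[-0.3 -0.9 -0.5 -0.3 -0.4  0.5  0.8 -0.5  0.5  0.9 -0.1 -0.4 -0.2 -1.1
  0.3  1.1 -0.7 -0.6  0.6  0.9 -0.1  0.6  0.1  0. ]
stand [300.82995395 245.55994846   0.76732162  -4.81617576  -0.87312612
   1.01742171   0.90211588  -1.63786872] 43.964290100384005
[-0.   1.  -0.6 -2.4  0.7 -2.2 -0.   0.9 -1.1  1.3 -0.3 -1.4  0.3  1.2
  0.  -1.3 -0.6 -0.9  0.3  2.1  1.2  2.9  0.  -1.  -0.6  0.7  0.6 -1.1]
ball [342.94093427 250.98616299 115.60502326] in stand [ 34.07726209 -25.32821898 120.42119901]
```

Call:
{"method": "jog_arm", "body": {
  "deltas": [
    [0,-1,0,0,-1,0,80],
    [0,-1,0,0,-1,0,80],
    [0,-1,0,0,-1,0,80],
    [0,-1,0,0,-1,0,80],
    [0,-1,0,0,-1,0,80],
    [0,-1,0,0,-1,0,80],
    [0,-1,0,0,-1,0,80],
    [0,-0.4,0,0,-1,0,80]
  ],
  "force": 15
}}

```text
clock: 2.97
tool_pos: [575.8, -0.2, 403.9]
eef_rot: [[0.763, 0.006, -0.646], [0.646, -0.001, 0.763], [0.004, -1.0, -0.005]]
force: [0.3, 0.6, 0.9]
finger_gap: 0.868
```

Call:
{"method": "jog_arm", "body": {
  "deltas": [
    [0,0,0,0,-1,0,80],
    [0,0,0,0,-1,0,80],
    [0,0,0,0,-1,0,80],
    [0,0,0,0,-1,0,80],
    [0,0,0,0,-1,0,80],
    [0,0,0,0,-1,0,80],
    [0,0,0,0,-1,0,80],
    [0,0,0,0,-1,0,80]
  ]
}}

```text
clock: 3.63
tool_pos: [575.0, -0.0, 399.6]
eef_rot: [[0.169, -0.0, -0.986], [0.986, 0.0, 0.169], [0.0, -1.0, 0.0]]
force: [0.4, 0.2, 0.9]
finger_gap: 0.871
```

Call:
{"method": "jog_arm", "body": {
  "deltas": [
    [0,0,0,0,-1,0,80],
    [0,0,0,0,-1,0,80],
    [0,0,0,0,-1,0,80],
    [0,0,0,0,-1,0,80],
    [0,0,0,0,-1,0,80],
    [0,0,0,0,-1,0,80],
    [0,0,0,0,-1,0,80],
    [0,0,0,0,-1,0,80]
  ]
}}

```text
clock: 4.3
tool_pos: [575.0, -0.0, 399.6]
eef_rot: [[-0.504, 0.0, -0.864], [0.864, 0.0, -0.504], [-0.0, -1.0, -0.0]]
force: [-0.0, -0.9, -0.5]
finger_gap: 0.872
```

Call:
{"method": "jog_arm", "body": {
  "deltas": [
    [0,0,0,0,-0.8,0,80],
    [0,0,0,0,-0.8,0,80],
    [0,0,0,0,-0.8,0,80],
    [1,0,-0.23,0,0,0,80],
    [1,0,-0.23,0,0,0,80],
    [1,0,-0.23,0,0,0,80],
    [1,0,-0.23,0,0,0,80],
    [1,0,-0.23,0,0,0,80]
  ]
}}

```text
clock: 4.97
tool_pos: [512.0, 113.0, 399.7]
eef_rot: [[-0.669, 0.0, -0.743], [0.743, 0.0, -0.669], [-0.0, -1.0, -0.0]]
force: [-0.2, 0.6, 0.4]
finger_gap: 0.87
```

Call:
{"method": "jog_arm", "body": {
  "deltas": [
    [1,0,-0.23,0,0,0,80],
    [1,0,-0.23,0,0,0,80],
    [1,0,-0.23,0,0,0,80],
    [1,0,-0.23,0,0,0,80],
    [1,0,-0.23,0,0,0,80],
    [1,0,-0.23,0,0,0,80],
    [1,0,-0.23,0,0,0,80],
    [1,0,-0.23,0,0,0,80]
  ]
}}

```text
clock: 5.63
tool_pos: [412.3, 292.5, 399.7]
eef_rot: [[-0.669, 0.0, -0.743], [0.743, 0.0, -0.669], [-0.0, -1.0, -0.0]]
force: [1.0, 0.2, -0.1]
finger_gap: 0.869
```

Call:
{"method": "jog_arm", "body": {
  "deltas": [
    [1,0.5,-0.23,0,0,0,80],
    [0,1,0,0,0,0,80],
    [0,1,0,0,0,0,80],
    [0,1,0,0,0,0,80],
    [0,1,0,0,0,0,80],
    [0,1,0,0,0,0,80],
    [0,1,0,0,0,0,80],
    [0,0,0,0,0,0,80]
  ]
}}

```text
clock: 6.3
tool_pos: [397.6, 312.6, 231.7]
eef_rot: [[-0.669, -0.009, -0.743], [0.743, -0.004, -0.669], [0.003, -1.0, 0.009]]
force: [-1.0, -0.3, -0.8]
finger_gap: 0.865
```

Run:
```python
from h import *
im=capture("wrist");cv2.imwrite("pics/w1.png",im[:,:,::-1])
np.save("w1E.npy",camera_params("wrist")["extrinsics"])
print(sense()["clock"])
```

```text
6.35
```

View pics/w1.png

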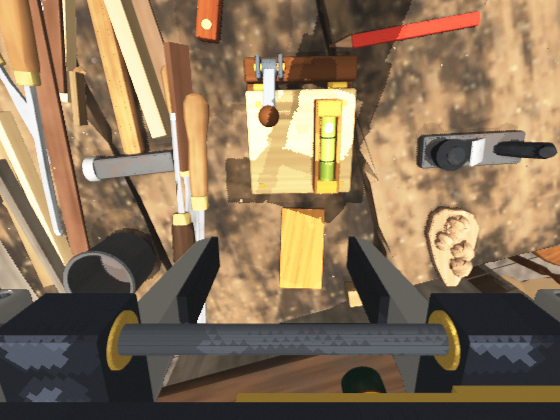

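Run:
```python
import cv2
im=cv2.imread("pics/w1.png");cv2.imwrite("pics/w1z.png",cv2.resize(im[45:195,225:385],None,fx=4,fy=4,interpolation=cv2.INTER_CUBIC))
cv2.imwrite("pics/w1y.png",cv2.resize(im[180:310,225:385],None,fx=4,fy=4,interpolation=cv2.INTER_CUBIC))
```

```text
(no output)
```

View pics/w1z.png

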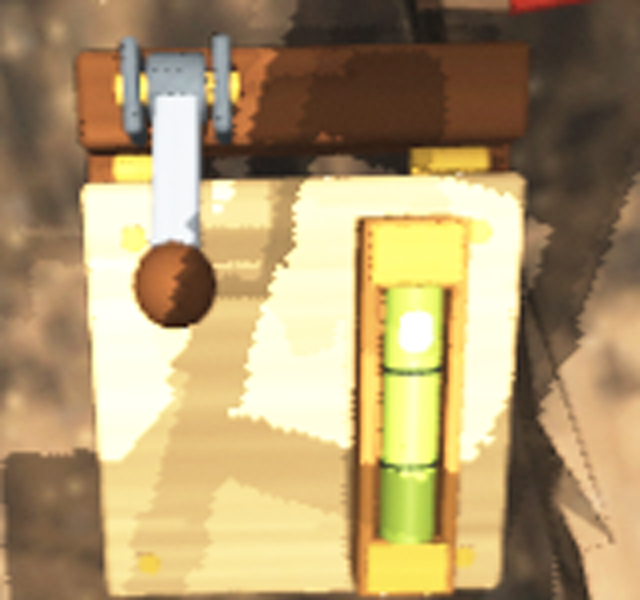

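View pics/w1y.png

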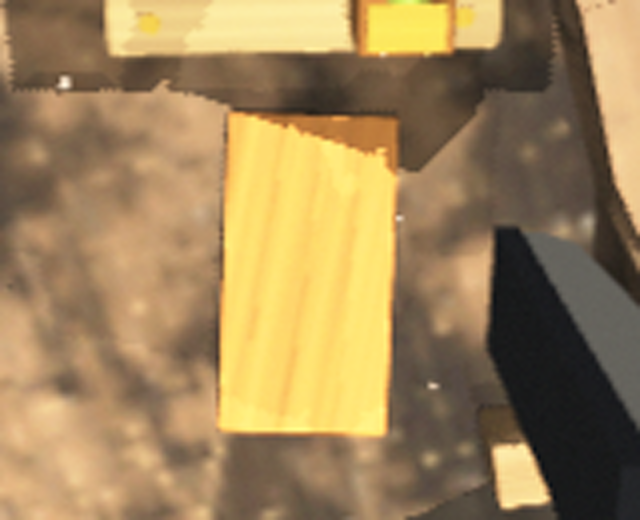

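```bash
cat > fit2.py <<'E'
from h import *
import h
from scipy.optimize import least_squares
E1=np.load("w1E.npy")
_cp=camera_params
h.camera_params=lambda c: dict(K=_cp(c)["K"],extrinsics=E1) if c=="wrist" else _cp(c)
z=lambda u,v:(170+u/3,150+v/3)
def a(u,v):return (225+u/4,45+v/4)
def b(u,v):return (225+u/4,180+v/4)
S=[("scene",z(614,368),(-32,65,0)),("side",z(681,290),(-32,65,30)),("side",z(680,340),(-32,65,0)),
("wrist",a(78,57),(-32,-65,30)),("wrist",a(528,43),(-32,65,30)),("wrist",a(80,150),(-6,-65,30)),("wrist",a(525,140),(-6,65,30))]
B=[("scene",z(388,187),(130,-65,14)),("scene",z(357,328),(130,65,14)),
("side",z(395,222),(130,-65,14)),("side",z(428,345),(130,65,14)),("wrist",a(500,588),(130,65,14)),("wrist",a(108,597),(130,-65,14)),
("wrist",a(83,185),(0,-65,14)),("wrist",a(525,175),(0,65,14))]
W=[("scene",(190,186),(55,-30,30)),("scene",(161,241),(55,30,30)),("scene",(165,272),(55,30,0)),("scene",(343,238),(-55,-30,3)),("scene",(322,297),(-55,30,0)),
("side",(195,261),(55,-30,30)),("side",(195,318),(55,30,30)),("side",(197,350),(55,30,0)),("side",(366,284),(-55,-30,3)),("side",(371,338),(-55,30,0))]
W=[(c,z(*p),q) for c,p,q in W]+[("wrist",b(228,113),(-55,-30,3)),("wrist",b(397,118),(-55,30,3)),("wrist",b(220,432),(55,-30,30)),("wrist",b(386,436),(55,30,30))]
ix=dict(scene=0,side=2,wrist=4)
def f(p):
    st=p[:4];o=p[8:];r=[]
    for L,fn in((S,lambda P:standpt(st,P)),(B,lambda P:boardpt(st,P,p[7]) if P[0]>1 else boardpt(st,[P[0]+p[14],P[1],P[2]],p[7])),(W,lambda P:rz(p[6])@np.array(P)+[p[4],p[5],0])):
        for c,px,P in L: r+=list(proj(c,fn(P))[0]-px+o[ix[c]:ix[c]+2])
    return np.r_[r,o[:6]*1,(p[3]-2.5)/2,(p[7]-.085)*500,p[14]/2]
s=least_squares(f,[305,240,.78,2,451,395,.71,.085]+[0]*7,loss='soft_l1')
p=s.x;print(np.round(p,3));r=f(p);print(np.round(r,1))
st=p[:4];Rs=rz(p[2])
print("stand yaw",np.degrees(p[2]),"wedge yaw",np.degrees(p[6]),"wedge in stand",Rs.T@([p[4]-p[0],p[5]-p[1],0]))
thin=rz(p[6])@np.array([-55,0,0])+[p[4],p[5],0];print("thin in stand",Rs.T@(thin-[p[0],p[1],0]))
obs=[("scene",z(536,118)+p[8:10]*0),("side",z(548,116)),("wrist",a(175,284))]
o=p[8:]
ob=[(c,np.array(px)-0+0) for c,px in obs]
ball=tri([(c,q-(-o[ix[c]:ix[c]+2])) for c,q in ob]);print("ball",ball,"stand",Rs.T@(ball-[p[0],p[1],p[3]]))
for u,v in ((485,425),): pass
# block approx
for q in ((225+490/4,180+440/4),(225+550/4,180+500/4)):
    print("blk",Rs.T@(onplane("wrist",q,27)-[p[0],p[1],0]))
E
python3 fit2.py
```

```text
Traceback (most recent call last):
  File "fit2.py", line 24, in <module>
    s=least_squares(f,[305,240,.78,2,451,395,.71,.085]+[0]*7,loss='soft_l1')
  File "fit2.py", line 22, in f
    for c,px,P in L: r+=list(proj(c,fn(P))[0]-px+o[ix[c]:ix[c]+2])
                             ~~~~^^^^^^^^^
  File "h.py", line 4, in proj
    p=camera_params(cam);E=np.array(p["extrinsics"]);K=np.array(p["K"])
  File "fit2.py", line 6, in <lambda>
    h.camera_params=lambda c: dict(K=_cp(c)["K"],extrinsics=E1) if c=="wrist" else _cp(c)
                                     ~~~^^^
ValueError: time passes only in moves, steps and waits
```

```bash
sed -i 's/^_cp=camera_params/_d={c:camera_params(c) for c in ("scene","side","wrist")}\n_cp=lambda c:_d[c]/' fit2.py; python3 fit2.py
```

```text
[ 2.98550e+02  2.52058e+02  7.58000e-01  6.86000e-01  4.51775e+02
  3.98068e+02  7.06000e-01  8.50000e-02  1.15300e+00  4.21000e-01
  1.46300e+00 -7.17000e-01  4.73000e-01  1.97700e+00  1.71500e+00]
[ 0.7  1.8  1.4  3.6  0.3 -0.1 -1.1 -0.6  0.6 -0.3 -0.2  0.6  0.3  0.1
  0.6 -0.1 -0.9 -3.4 -1.2  1.5 -1.1 -1.   0.1  0.3  0.2  0.5 -0.5  0.1
 -0.  -0.4 -0.5 -0.9 -0.9 -0.3 -0.7  0.5  0.6 -0.4  0.1  1.  -0.1 -0.6
 -0.5 -1.2  0.1  1.  -0.6 -0.6  0.6  0.9 -0.3 -0.2  0.1 -0.3 -0.3 -0.3
  0.3 -0.4  1.2  0.4  1.5 -0.7  0.5  2.  -0.9  0.1  0.9]
stand yaw 43.449839413646295 wedge yaw 40.440944535013294 wedge in stand [211.65181953   0.62391854   0.        ]
thin in stand [156.72764264   3.51092286   0.        ]
ball [343.84881737 249.44664887 115.1193599 ] stand [ 31.09005082 -33.04871942 114.43336677]
blk [276.43006215  65.78045208  27.        ]
blk [301.99923885  88.61054882  27.        ]
```

```bash
cat > mv.py <<'E'
from h import *
import sys
def to(x,y,z,yaw):
    s=sense();R=s["eef_rot"];d=R.T@(np.array([x,y,z])-s["tool_pos"])
    cy=np.degrees(np.arctan2(R[1,0],R[0,0]))
    print("t",s["clock"],"pos",np.round(s["tool_pos"],1),"yaw",round(cy,2),"F",np.round(s["force"],1),"gap",round(92*s["finger_gap"],1),"| tool d mm",np.round(d,1),"units",np.round(d/25,2),"ry units",round(-(yaw-cy)/5,2))
if __name__=="__main__": to(*map(float,sys.argv[1:5]))
E
python3 mv.py 480.7 422.7 5 130.44
```

```text
t 6.35 pos [398.9 313.2 234.7] yaw 132.0 F [-0.7 -0.4  0.7] gap 80.1 | tool d mm [  26.3  229.  -135.3] units [ 1.05  9.16 -5.41] ry units 0.31
```

Call:
{"method": "jog_arm", "body": {
  "deltas": [
    [0,0,0,0,0.31,0,80],
    [0.2,0,-0.89,0,0,0,80],
    [0.2,0,-0.89,0,0,0,80],
    [0.2,0,-0.89,0,0,0,80],
    [0.2,0.5,-0.89,0,0,0,80],
    [0.2,1,-0.89,0,0,0,80],
    [0.2,1,-0.88,0,0,0,80],
    [0,1,0,0,0,0,80]
  ]
}}

```text
clock: 7.02
tool_pos: [485.7, 426.4, 151.2]
eef_rot: [[-0.649, 0.005, -0.76], [0.761, 0.004, -0.649], [-0.001, -1.0, -0.006]]
force: [0.4, 0.6, -0.6]
finger_gap: 0.872
```

Call:
{"method": "jog_arm", "body": {
  "deltas": [
    [0,1,0,0,0,0,80],
    [0,1,0,0,0,0,80],
    [0,1,0,0,0,0,80],
    [0,0.5,0,0,0,0,80],
    [0,0,0,0,0,0,80]
  ]
}}

```text
clock: 7.43
tool_pos: [481.5, 422.6, 60.2]
eef_rot: [[-0.649, -0.003, -0.761], [0.761, -0.002, -0.649], [0.001, -1.0, 0.004]]
force: [-0.4, -0.1, -0.6]
finger_gap: 0.87
```

```bash
python3 mv.py 480.7 422.7 5 130.44;  python3 - <<'E'
from h import *
for c in ("side","wrist"):
    im=capture(c)[:,:,::-1]
    if c=="side": im=cv2.resize(im[150:330,170:430],None,fx=3,fy=3)
    cv2.imwrite(f"pics/{c}2.png",im)
E
```

```text
t 7.4333 pos [481.5 422.6  60.2] yaw 130.45 F [-0.4 -0.1 -0.6] gap 80.0 | tool d mm [ 0.6 55.2  0.3] units [0.02 2.21 0.01] ry units 0.0
```

View pics/wrist2.png

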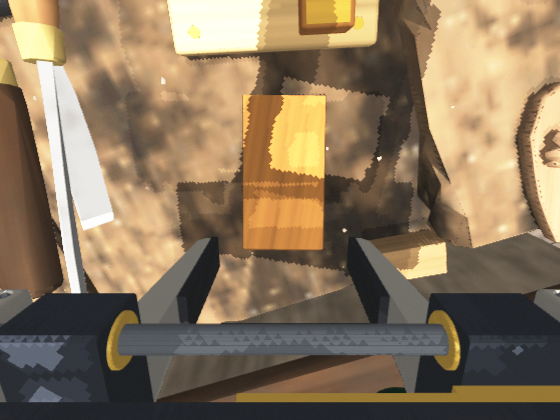

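View pics/side2.png

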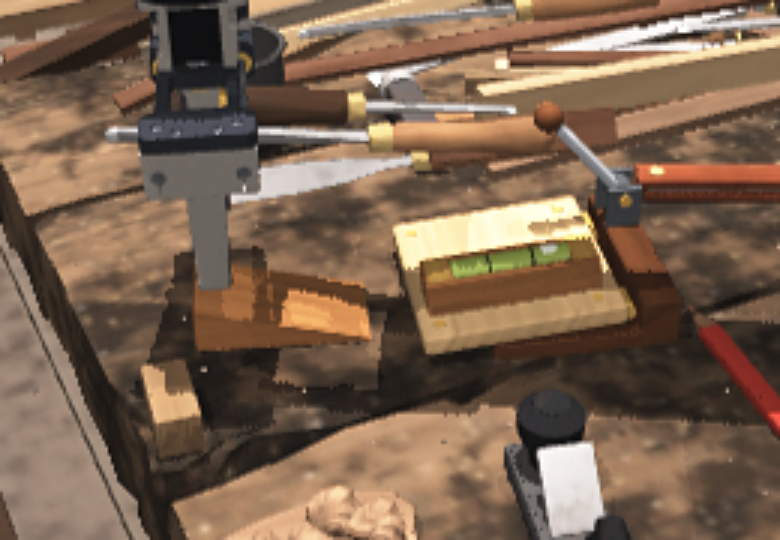

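Call:
{"method": "jog_arm", "body": {
  "deltas": [
    [0.02,0.8,0,0,0,0,76],
    [0,0.8,0,0,0,0,76],
    [0,0.6,0,0,0,0,76],
    [0,0,0,0,0,0,76],
    [0,0,0,0,0,0,55],
    [0,0,0,0,0,0,55],
    [0,0,0,0,0,0,55],
    [0,0,0,0,0,0,55]
  ],
  "force": 12
}}

```text
clock: 8.2
tool_pos: [483.5, 424.4, 9.1]
eef_rot: [[-0.649, 0.003, -0.761], [0.761, 0.002, -0.649], [-0.001, -1.0, -0.003]]
force: [-0.9, -0.0, 3.7]
finger_gap: 0.652
```

Call:
{"method": "jog_arm", "body": {
  "deltas": [
    [0,0,0,0,0,0,55],
    [0,0,0,0,0,0,55],
    [0,0,0,0,0,0,55]
  ]
}}

```text
clock: 8.45
tool_pos: [483.6, 424.4, 9.1]
eef_rot: [[-0.649, 0.003, -0.761], [0.761, 0.002, -0.649], [-0.001, -1.0, -0.003]]
force: [0.2, 0.6, 5.7]
finger_gap: 0.65
```

```bash
python3 mv.py 480.7 422.7 5 130.44;  python3 - <<'E'
from h import *
for c in ("wrist",):
    im=capture(c)[:,:,::-1]
    cv2.imwrite(f"pics/{c}3.png",im)
E
```

```text
t 8.45 pos [483.6 424.4   9.1] yaw 130.45 F [0.2 0.6 5.7] gap 59.8 | tool d mm [0.6 4.1 3.3] units [0.02 0.16 0.13] ry units 0.0
```

View pics/wrist3.png

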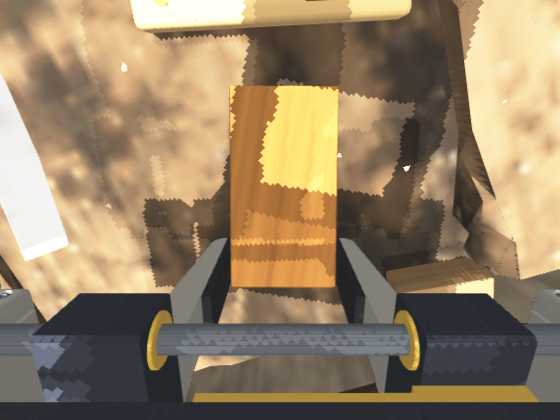

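Call:
{"method": "jog_arm", "body": {
  "deltas": [
    [0,-0.12,0,0,-0.3,0,55],
    [0,0,0,0,-0.3,0,55],
    [0,0,0,0,0,0,55]
  ],
  "force": 15
}}

```text
clock: 8.75
tool_pos: [482.2, 423.6, 10.3]
eef_rot: [[-0.688, 0.0, -0.726], [0.726, 0.0, -0.688], [-0.0, -1.0, -0.0]]
force: [0.1, 0.7, -0.4]
finger_gap: 0.653
```

```bash
python3 mv.py 417.8 365.1 9 133.45;  python3 - <<'E'
from h import *
for c in ("wrist",):
    im=capture(c)[:,:,::-1]
    cv2.imwrite(f"pics/{c}4.png",im)
E
```

```text
t 8.75 pos [482.2 423.6  10.3] yaw 133.49 F [ 0.1  0.7 -0.4] gap 60.1 | tool d mm [ 1.9  1.2 87. ] units [0.07 0.05 3.48] ry units 0.01
```

View pics/wrist4.png

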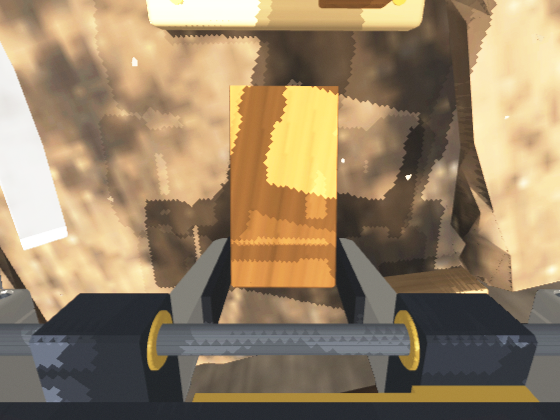

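Call:
{"method": "jog_arm", "body": {
  "deltas": [
    [0.04,0.03,0.32,0,0,0,55],
    [0.04,0,0.32,0,0,0,55],
    [0,0,0.32,0,0,0,55],
    [0,0,0.32,0,0,0,55],
    [0,0,0.32,0,0,0,55],
    [0,0,0.32,0,0,0,55],
    [0,0,0.32,0,0,0,55],
    [0,0,0.2,0,0,0,55]
  ]
}}

```text
clock: 9.47
tool_pos: [437.1, 383.3, 10.0]
eef_rot: [[-0.687, 0.003, -0.726], [0.726, 0.002, -0.687], [-0.0, -1.0, -0.003]]
force: [2.9, 2.8, -3.9]
finger_gap: 0.651
```

```bash
python3 mv.py 417.8 365.1 9 133.45;  python3 - <<'E'
from h import *
for c in ("wrist",):
    im=capture(c)[:,:,::-1]
    cv2.imwrite(f"pics/{c}5.png",im)
E
```

```text
t 9.4667 pos [437.1 383.3  10. ] yaw 133.43 F [ 2.9  2.8 -3.9] gap 59.9 | tool d mm [ 0.   0.9 26.5] units [0.   0.04 1.06] ry units -0.0
```

View pics/wrist5.png

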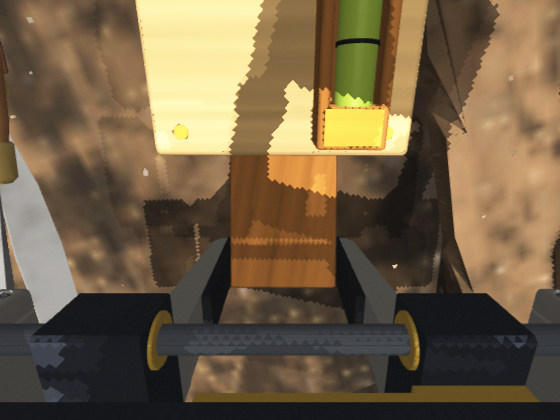

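Call:
{"method": "jog_arm", "body": {
  "deltas": [
    [0,0,0.14,0,0,0,55],
    [0,0,0.14,0,0,0,55],
    [0,0,0.14,0,0,0,55],
    [0,0,0.14,0,0,0,55],
    [0,0,0.14,0,0,0,55],
    [0,0,0.1,0,0,0,55],
    [0,0,0,0,0,0,55],
    [0,0,0,0,0,0,55]
  ]
}}

```text
clock: 10.18
tool_pos: [421.4, 368.8, 9.1]
eef_rot: [[-0.688, -0.001, -0.726], [0.726, -0.001, -0.688], [0.0, -1.0, 0.002]]
force: [1.1, -0.1, -0.3]
finger_gap: 0.653
```

Call:
{"method": "jog_arm", "body": {
  "deltas": [
    [0,0,0,0,0,0,55],
    [0,0,0,0,0,0,55],
    [0,0,0,0,0,0,55],
    [0,0,0,0,0,0,55],
    [0,0,0,0,0,0,55],
    [0,0,0,0,0,0,55],
    [0,0,0,0,0,0,55]
  ]
}}

```text
clock: 10.77
tool_pos: [421.4, 368.9, 9.1]
eef_rot: [[-0.688, -0.001, -0.726], [0.726, -0.001, -0.688], [0.0, -1.0, 0.002]]
force: [-1.6, -3.3, 0.9]
finger_gap: 0.651
```

```bash
python3 mv.py 417.8 365.1 9 133.45;  python3 - <<'E'
from h import *
for c in ("wrist","side","scene"):
    im=capture(c)[:,:,::-1]
    if c!="wrist": im=cv2.resize(im[190:290,270:400],None,fx=5,fy=5,interpolation=cv2.INTER_CUBIC)
    cv2.imwrite(f"pics/{c}6.png",im)
E
```

```text
t 10.7667 pos [421.4 368.9   9.1] yaw 133.46 F [-1.6 -3.3  0.9] gap 59.9 | tool d mm [-0.2  0.1  5.2] units [-0.01  0.    0.21] ry units 0.0
```

View pics/wrist6.png

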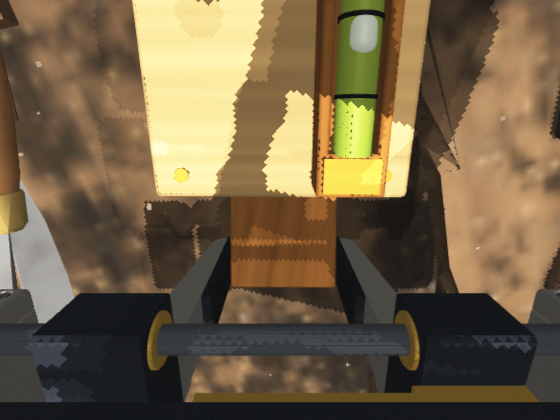

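View pics/side6.png

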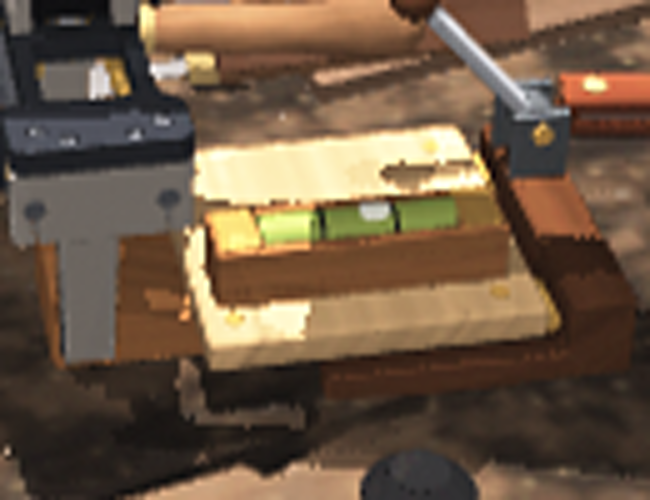

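View pics/scene6.png

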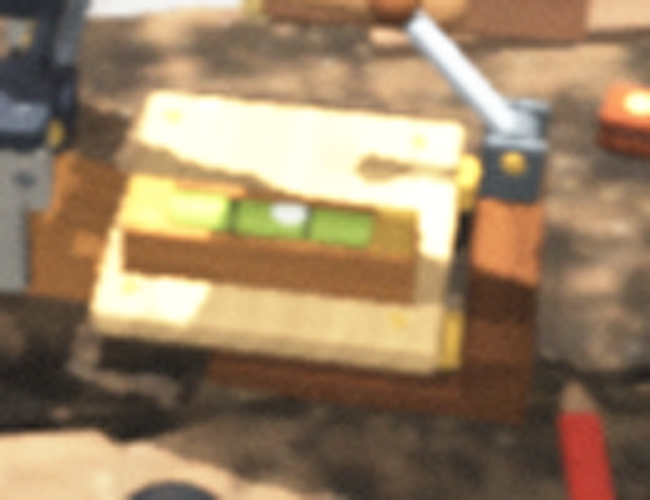

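Call:
{"method": "jog_arm", "body": {
  "deltas": [
    [0,0,0.12,0,0,0,55],
    [0,0,0.12,0,0,0,55],
    [0,0,0,0,0,0,55],
    [0,0,0,0,0,0,72],
    [0,0,0,0,0,0,72],
    [0,0,0,0,0,0,72],
    [0,0,0,0,0,0,72],
    [0,0,0,0,0,0,72]
  ]
}}

```text
clock: 11.58
tool_pos: [417.5, 365.1, 9.3]
eef_rot: [[-0.688, -0.0, -0.726], [0.726, -0.0, -0.688], [0.0, -1.0, 0.0]]
force: [-0.3, -0.1, 0.1]
finger_gap: 0.785
```

Call:
{"method": "jog_arm", "body": {
  "deltas": [
    [0,0,0,0,0,0,72],
    [0,0,0,0,0,0,72],
    [0,0,0,0,0,0,72],
    [0,0,0,0,0,0,72],
    [0,0,0,0,0,0,72],
    [0,0,0,0,0,0,72],
    [0,0,0,0,0,0,72]
  ]
}}

```text
clock: 12.17
tool_pos: [417.7, 365.2, 9.4]
eef_rot: [[-0.688, 0.0, -0.726], [0.726, 0.0, -0.688], [-0.0, -1.0, -0.0]]
force: [-0.5, 0.1, -0.4]
finger_gap: 0.778
```

```bash
python3 mv.py 417.8 365.1 9 133.45;  python3 - <<'E'
from h import *
for c in ("wrist","side","scene"):
    im=capture(c)[:,:,::-1]
    if c!="wrist": im=cv2.resize(im[190:290,270:400],None,fx=5,fy=5,interpolation=cv2.INTER_CUBIC)
    cv2.imwrite(f"pics/{c}7.png",im)
E
```

```text
t 12.1667 pos [417.7 365.2   9.4] yaw 133.45 F [-0.5  0.1 -0.4] gap 71.6 | tool d mm [-0.2  0.4  0. ] units [-0.01  0.02  0.  ] ry units -0.0
```

View pics/wrist7.png

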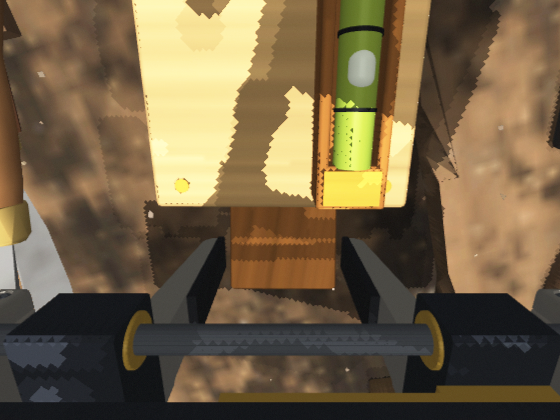

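View pics/side7.png

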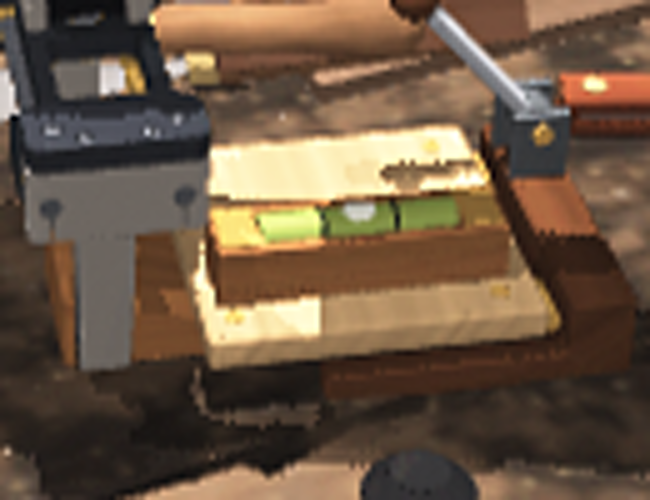

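View pics/scene7.png

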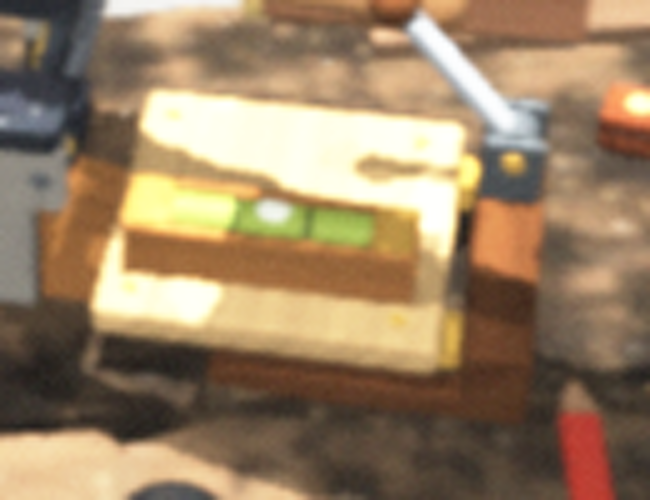

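Call:
{"method": "jog_arm", "body": {
  "deltas": [
    [0,-0.4,0,0,0,0,72],
    [0,-0.8,0,0,0,0,72],
    [0,-1,0,0,0,0,72],
    [0,-1,0,0,0,0,40],
    [0,-1,0,0,0,0,0],
    [0,-1,0,0,0,0,0],
    [0,-0.8,0,0,0,0,0],
    [0,0,0,0,0,0,0]
  ]
}}

```text
clock: 12.98
tool_pos: [420.5, 366.8, 165.3]
eef_rot: [[-0.688, 0.009, -0.726], [0.726, 0.005, -0.688], [-0.003, -1.0, -0.009]]
force: [-0.2, -0.4, 1.1]
finger_gap: 0.442
```

```bash
python3 mv.py 343.8 249.4 135 133.45;  python3 - <<'E'
from h import *
p={c:camera_params(c) for c in("scene","side","wrist")}
for c in ("wrist","side","scene"):
    im=capture(c)[:,:,::-1]
    if c!="wrist": im=cv2.resize(im[150:290,240:400],None,fx=4,fy=4,interpolation=cv2.INTER_CUBIC)
    cv2.imwrite(f"pics/{c}8.png",im)
E
```

```text
t 12.9833 pos [420.5 366.8 165.3] yaw 133.46 F [-0.2 -0.4  1.1] gap 40.7 | tool d mm [-32.4  29.1 136.7] units [-1.3   1.17  5.47] ry units 0.0
```

View pics/wrist8.png

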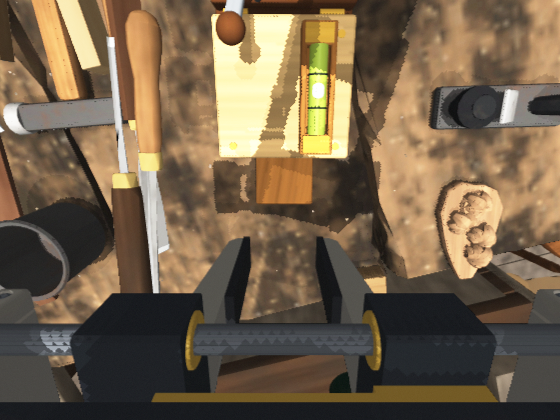

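View pics/side8.png

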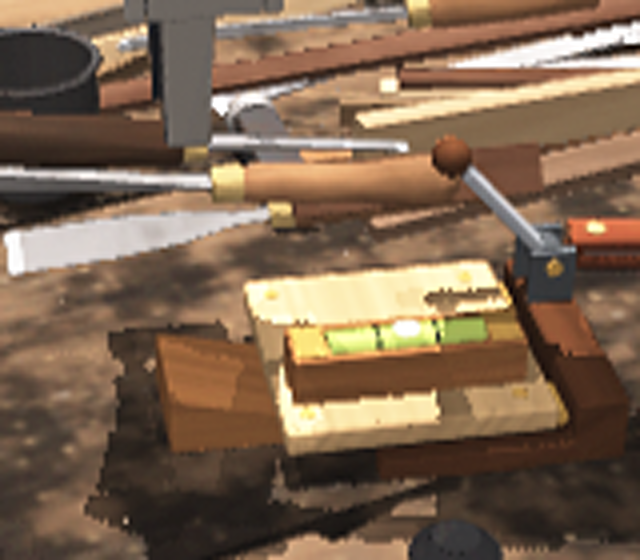

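Call:
{"method": "jog_arm", "body": {
  "deltas": [
    [-0.22,0,0.9,0,0,0,0],
    [-0.22,0,0.9,0,0,0,0],
    [-0.22,0,0.9,0,0,0,0],
    [-0.22,0,0.9,0,0,0,0],
    [-0.22,0,0.9,0,0,0,0],
    [-0.2,0,0.9,0,0,0,0],
    [0,0.6,0,0,0,0,0],
    [0,0.6,0,0,0,0,0]
  ]
}}

```text
clock: 13.8
tool_pos: [341.1, 247.9, 128.2]
eef_rot: [[-0.687, -0.0, -0.727], [0.727, -0.0, -0.687], [0.0, -1.0, 0.0]]
force: [-0.5, 0.9, -0.1]
finger_gap: 0.003
```

Call:
{"method": "jog_arm", "body": {
  "deltas": [
    [0,0,0,0,0,0,0],
    [0,0,0,0,0,0,0]
  ]
}}

```text
clock: 13.97
tool_pos: [340.4, 248.2, 127.7]
eef_rot: [[-0.688, -0.004, -0.726], [0.726, -0.002, -0.688], [0.002, -1.0, 0.004]]
force: [0.4, 0.3, -0.6]
finger_gap: 0.003
```

```bash
python3 mv.py 343.8 249.4 135 133.45;  python3 - <<'E'
from h import *
for c in ("wrist","side","scene"):
    im=capture(c)[:,:,::-1]
    if c!="wrist": im=cv2.resize(im[150:290,240:400],None,fx=4,fy=4,interpolation=cv2.INTER_CUBIC)
    cv2.imwrite(f"pics/{c}9.png",im)
E
```

```text
t 13.9667 pos [340.4 248.2 127.7] yaw 133.45 F [ 0.4  0.3 -0.6] gap 0.3 | tool d mm [-1.4 -7.4 -3.2] units [-0.06 -0.29 -0.13] ry units -0.0
```

View pics/wrist9.png

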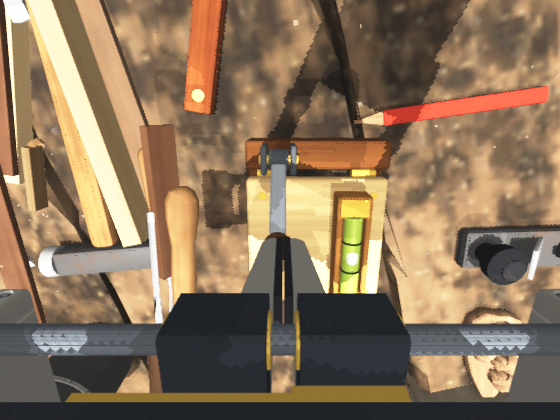

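View pics/side9.png

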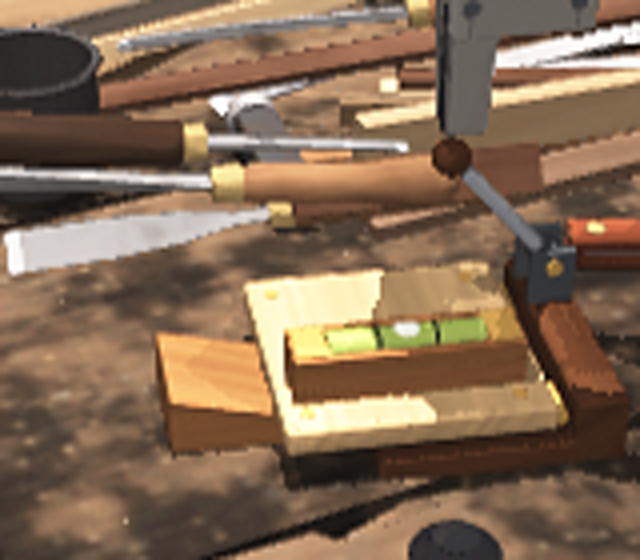

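View pics/scene9.png

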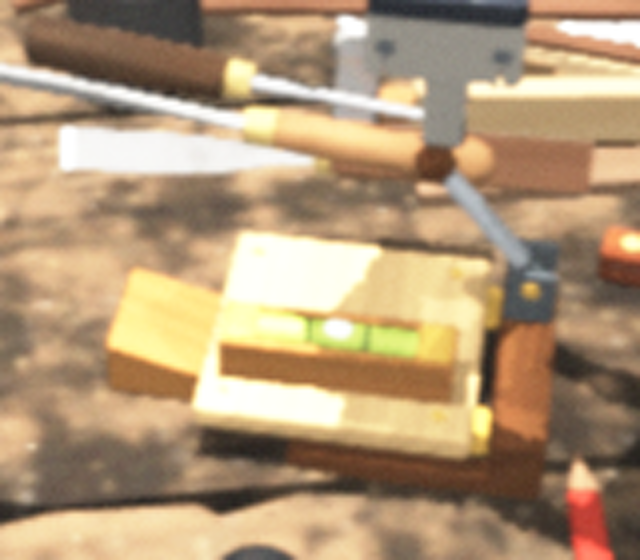

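Call:
{"method": "jog_arm", "body": {
  "deltas": [
    [-0.1,0.14,-0.11,0,0,0,0],
    [0,0.14,-0.11,0,0,0,0],
    [0,0.14,-0.11,0,0,0,0],
    [0,0.14,-0.12,0,0,0,0],
    [0,0.18,-0.15,0,0,0,0],
    [0,0.18,-0.14,0,0,0,0],
    [0,0.2,-0.12,0,0,0,0],
    [0,0.2,-0.11,0,0,0,0]
  ]
}}

```text
clock: 14.78
tool_pos: [362.4, 264.3, 96.5]
eef_rot: [[-0.688, 0.002, -0.726], [0.726, 0.001, -0.688], [-0.001, -1.0, -0.002]]
force: [1.7, 1.9, 3.2]
finger_gap: 0.004
```

```bash
python3 mv.py 343.8 249.4 94.6 133.45;  python3 - <<'E'
from h import *
for c in ("side",):
    im=capture(c)[:,:,::-1]
    if c!="wrist": im=cv2.resize(im[150:290,240:400],None,fx=4,fy=4,interpolation=cv2.INTER_CUBIC)
    cv2.imwrite(f"pics/{c}10.png",im)
E
```

```text
t 14.7833 pos [362.4 264.3  96.5] yaw 133.46 F [1.7 1.9 3.2] gap 0.4 | tool d mm [ 2.   1.9 23.7] units [0.08 0.07 0.95] ry units 0.0
```

View pics/side10.png

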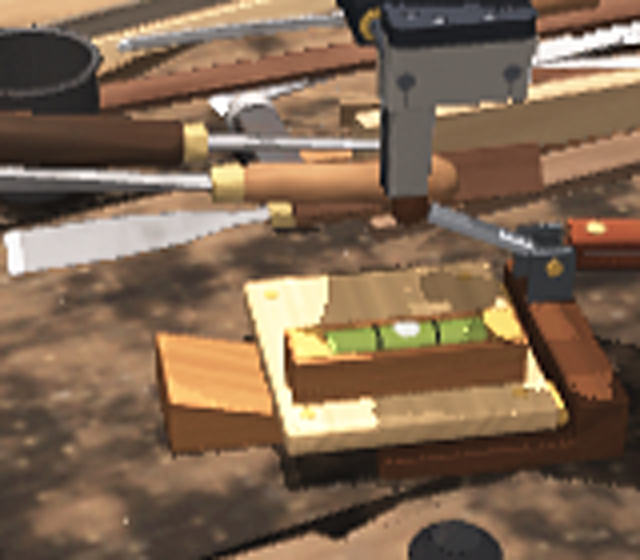

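Lever is following. Continue the arc.

Call:
{"method": "jog_arm", "body": {
  "deltas": [
    [0,0.22,-0.08,0,0,0,0],
    [0,0.22,-0.08,0,0,0,0],
    [0,0.23,-0.05,0,0,0,0],
    [0,0.23,-0.05,0,0,0,0],
    [0,0.23,-0.02,0,0,0,0],
    [0,0.24,-0.02,0,0,0,0],
    [0,0.12,0,0,0,0,0],
    [0,0,0,0,0,0,0]
  ]
}}

```text
clock: 15.5
tool_pos: [366.8, 268.8, 60.9]
eef_rot: [[-0.688, -0.002, -0.726], [0.726, -0.001, -0.688], [0.0, -1.0, 0.002]]
force: [-8.0, -2.6, 22.8]
finger_gap: 0.007
```

```bash
python3 mv.py 343.8 249.4 58 133.45;  python3 - <<'E'
from h import *
for c in ("side","wrist"):
    im=capture(c)[:,:,::-1]
    if c!="wrist": im=cv2.resize(im[150:290,240:400],None,fx=4,fy=4,interpolation=cv2.INTER_CUBIC)
    cv2.imwrite(f"pics/{c}11.png",im)
E
```

```text
t 15.5 pos [366.8 268.8  60.9] yaw 133.47 F [-8.  -2.6 22.8] gap 0.6 | tool d mm [ 1.8  2.9 30. ] units [0.07 0.12 1.2 ] ry units 0.0
```

View pics/side11.png

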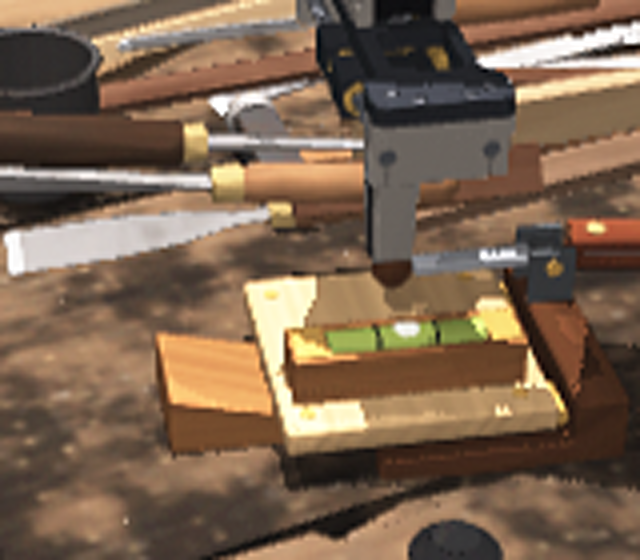

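View pics/wrist11.png

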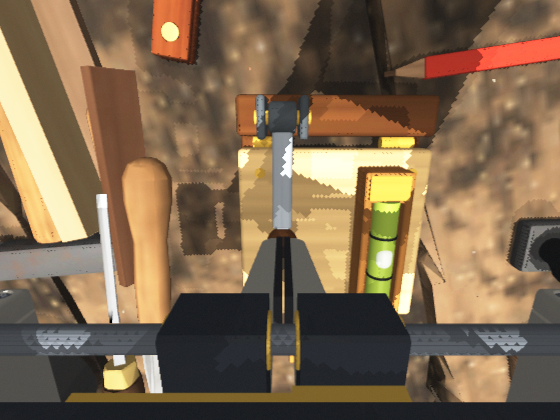

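Lever is against its stop (23 N). I retreat straight up.

Call:
{"method": "jog_arm", "body": {
  "deltas": [
    [0,0,0,0,0,0,0],
    [0,0,0,0,0,0,0],
    [0,-0.3,0,0,0,0,0],
    [0,-0.6,0,0,0,0,0],
    [0,-1,0,0,0,0,0],
    [0,-1,0,0,0,0,0],
    [0,-1,-0.5,0,0,0,0],
    [0,-1,-0.5,0,0,0,0]
  ]
}}

```text
clock: 16.27
tool_pos: [384.0, 285.6, 181.7]
eef_rot: [[-0.687, -0.002, -0.726], [0.726, -0.001, -0.687], [0.001, -1.0, 0.002]]
force: [0.1, 0.1, -0.4]
finger_gap: 0.004
```

Call:
{"method": "jog_arm", "body": {
  "deltas": [
    [0,-0.5,-0.5,0,0,0,0],
    [0,0,0,0,0,0,0],
    [0,0,0,0,0,0,0],
    [0,0,0,0,0,0,0],
    [0,0,0,0,0,0,0],
    [0,0,0,0,0,0,0],
    [0,0,0,0,0,0,0],
    [0,0,0,0,0,0,0]
  ]
}}

```text
clock: 16.93
tool_pos: [393.6, 294.3, 193.5]
eef_rot: [[-0.688, -0.001, -0.726], [0.726, -0.0, -0.688], [0.0, -1.0, 0.001]]
force: [-0.8, -0.1, 0.3]
finger_gap: 0.003
```

```bash
python3 mv.py 343.8 249.4 58 133.45;  python3 - <<'E'
from h import *
for c in ("side","wrist"):
    im=capture(c)[:,:,::-1]
    if c!="wrist": im=cv2.resize(im[150:290,240:400],None,fx=4,fy=4,interpolation=cv2.INTER_CUBIC)
    cv2.imwrite(f"pics/{c}12.png",im)
E
```

```text
t 16.9333 pos [393.6 294.3 193.5] yaw 133.44 F [-0.8 -0.1  0.3] gap 0.3 | tool d mm [  1.6 135.6  66.9] units [0.06 5.42 2.68] ry units -0.0
```

View pics/side12.png

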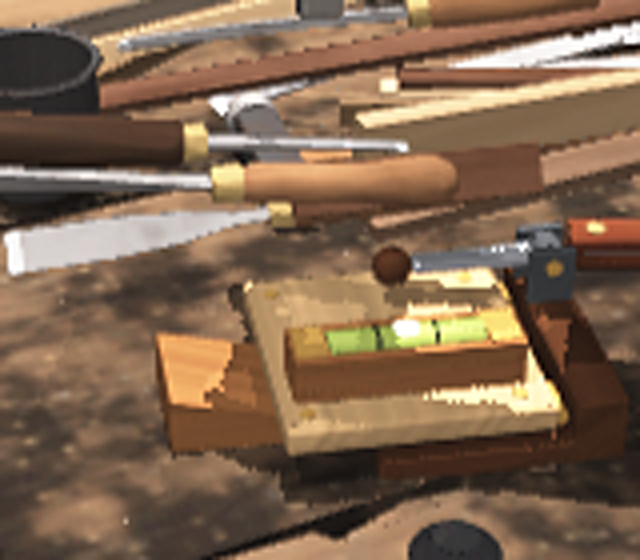

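View pics/wrist12.png

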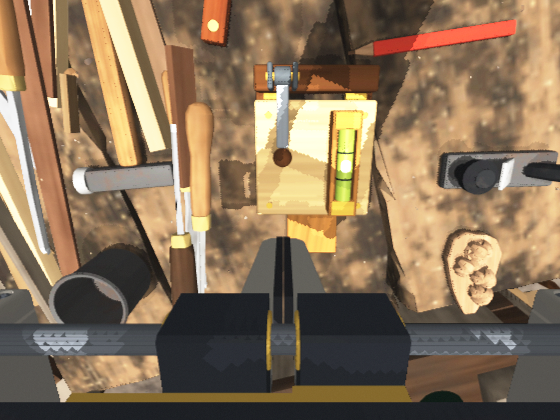

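Run:
```python
from h import *
im=capture("scene");cv2.imwrite("pics/scene12.png",cv2.resize(im[150:290,240:400,::-1],None,fx=4,fy=4,interpolation=cv2.INTER_CUBIC))
b=tri([("side",(338.2+1.46,216.3-.7)),("wrist",(283.3,159))]);p=[298.55,252.06,.758]
print(b,rz(p[2]).T@(b-[p[0],p[1],.7]))
```

```text
[362.59928918 268.34173495  58.12624375] [ 57.70659898 -32.20799235  57.42624375]
```

View pics/scene12.png

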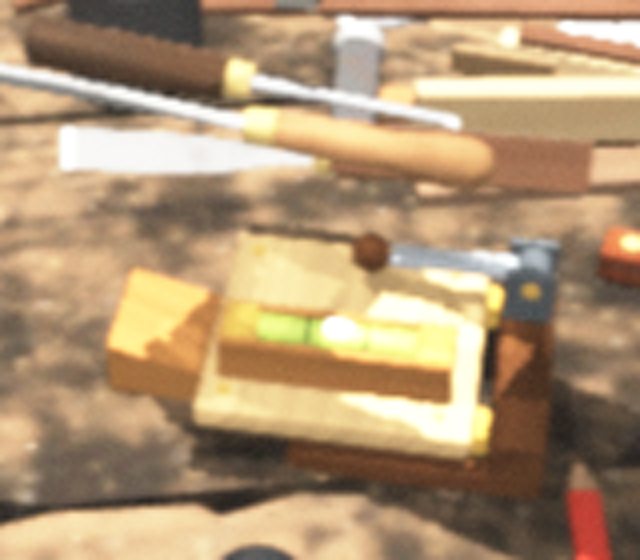

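```bash
cat > lev.py <<'E'
from h import *
import h
from scipy.optimize import least_squares
d={c:camera_params(c) for c in("scene","side")};h.camera_params=lambda c:d[c]
def ball(f,box):
    im=cv2.imread(f);hsv=cv2.cvtColor(im,cv2.COLOR_BGR2HSV);return im
obs=[("side",0,(352.67,188.67)),("scene",0,(348.67,189.33)),("side",1,(338.2,216.3)),("scene",1,(332.75,213.0))]
for z0 in (0,1,2.5,4):
  for w in (0.3,1):
    st=[298.55,252.06,.758,z0]
    def f(p):
        r=[]
        for c,k,px in obs:
            a=p[k];q=standpt(st,(-18+78*np.cos(a),-35,50+78*np.sin(a)))
            r+=list(proj(c,q)[0]-px+(p[2:4] if c=="scene" else p[4:6]))
        return np.r_[r,p[2:]*w]
    s=least_squares(f,[.9,0,0,0,0,0]);print(z0,w,np.round(s.x,3),round(s.cost,2))
E
python3 lev.py
python3 - <<'E'
import cv2,numpy as np
a=cv2.imread("pics/side11.png")[180:340,340:600];b=cv2.imread("pics/side12.png")[180:340,340:600]
cv2.imwrite("pics/cmp.png",cv2.resize(np.hstack([a,b]),None,fx=1.5,fy=1.5))
E
```

```text
0 0.3 [ 0.862 -0.014  0.852 -1.098  1.384 -2.139] 0.53
0 1 [ 0.891  0.022  0.232 -0.221  0.636 -0.839] 1.96
1 0.3 [ 0.86  -0.016  0.851 -0.741  1.392 -1.759] 0.41
1 1 [ 0.886  0.013  0.282 -0.065  0.687 -0.684] 1.53
2.5 0.3 [ 0.857 -0.018  0.849 -0.206  1.404 -1.189] 0.29
2.5 1 [ 0.877  0.001  0.357  0.167  0.764 -0.452] 1.14
4 0.3 [ 0.855 -0.02   0.847  0.331  1.415 -0.618] 0.22
4 1 [ 0.869 -0.012  0.429  0.398  0.839 -0.221] 1.05
```

View pics/cmp.png

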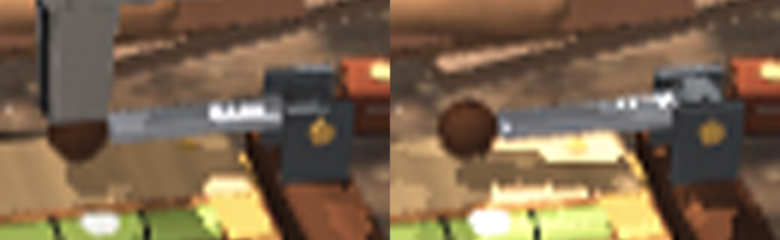

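Run:
```python
from h import *
print(finish_job()); print(sense()["clock"])
```

```text
the job is handed in; nothing more can be done
None
the job is handed in; nothing more can be done
```

I gripped the wedge by its sides near the heel, lined it up with the stand and slid it about 62 mm under the free edge. I then let go, pressed the lever down with the closed fingers, and backed off. The job was handed in at about 17 s of the 64 s allowed; it reported no verdict.

Last checks:
- **Bubble:** It sat within about 1 mm of the middle in all three cameras just after letting go. After pressing the lever I could measure it well only in the side view, where it was still centred (bubble at column 406 of the enlarged picture, lines at 376 and 437).
- **Wedge:** It still carried the board in the last pictures, and nothing was touching it.
- **Lever:** It met a hard stop at 23 N, where moving it takes only 1–2 N. A fit of the ball's position from the start and end pictures put it within about 0.02 rad of level.
- **Block:** The arm kept clear of it, but I did not measure its position again at the end.

Two checks did not fully agree:
- One triangulation of the lever ball (side and wrist cameras) put it about 7 mm above its expected level. I relied on the hard stop and the fit instead.
- On the first descent to grasp, the fingers stopped 4 mm above the commanded height, with about 4–6 N of upward force and no clear cause. I relaxed the command by 3 mm, and it did not affect the grip.

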